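# Pull the transport plugs from the scanner's feeder deck

## Task

Get the scanner's feeder deck ready for use: take the locking pin from its stand, use it to push the sprung pressure arm's short tail towards the robot side, drop the pin in the deck's hole so that it holds the arm swung away, and let go. With the arm pinned, take out every rubber transport plug that is fitted and lay it in the white tray; the plugs grip tightly, so rock each one side to side while easing it up, since a straight pull lifts the loose deck plate out of its housing, which must not happen. When all plugs are in the tray, pull the pin so that the arm springs back, stand the pin fully down in its stand again, and leave the mug and the stapler alone.

Things in the scene. Friction and masses are not known exactly. Their poses are not given: they have to be found in the camera images.
- feeder: Scanner feeder housing, black, fixed, 245 x 440 mm. Origin: centre of its underside; x across (away from the robot at yaw 0), y along. On it the grey deck plate, top 50 mm above the desk, with four plug sockets in a row at x = -35, y = -75, -5, 65, 135 mm (some empty). In each socket two sprung rubber pads grip the plug from +x and -x, 26 N each.
- deck (a joint): How far the loose deck plate (with sockets and arm) has been lifted out of the housing, m: 0 lying home. It lies there by its weight of about 17 N only and drops back by itself.
- pressure_arm (a joint): Angle of the aluminium arm, rad: 0 at rest along +y over the +x edges of the plug collars; grows clockwise from above to 0.95: the long end (285 mm) swings to +x, the tail (80 mm, along -y at rest) to -x. A spring (0.13 N m at 0, 0.26 at 0.55 rad) returns it to 0. Bar and tail are 7 to 19 mm above the deck top, the tail 14 mm wide.
- pivot (a point): Pivot axis of the pressure arm, at the deck top; at x = -13 mm, y = -125 mm in the feeder.
- tail_end (a point): Middle of the end face of the arm's tail, 80 mm from the pivot, 13 mm above the deck top.
- pin_hole (a point): Mouth of the round hole for the pin in the deck top, 15 mm wide, 24 mm deep; at about x = -30 mm, y = -179 mm in the feeder. A pin standing in it, on the +x side of the tail, leans a little and holds the arm at about 0.47 rad.
- pin: Steel locking pin, upright in its stand at the start: shaft 12 mm thick and 50 mm long with a bevelled tip, above it a round black knob 26 mm wide and 26 mm high (76 mm in all, 70 g). Origin: the tip; z runs up to the knob.
- stand: Wooden block 70 x 70 x 34 mm fixed to the desk, with a hole 15 mm wide and 26 mm deep in the middle of its top; the pin's tip stands 8 mm above the desk in it. Origin: centre of its underside.
- tray: White open tray, loose, outside 220 (x) x 160 (y) x 32 mm high, walls 4 mm, floor about 4 mm thick, 0.6 kg. Origin: centre of its underside.
- mug: White mug, 80 mm wide, 95 mm high, bystander. Origin: centre of its underside.
- stapler: Black and steel stapler, 140 mm long along its x, 36 mm wide, about 50 mm high, bystander. Origin: centre of its underside.
- plug0: Tapered black rubber plug (may be absent), 40 g, at y = -75 mm: flat finger tab 26 (x) x 12 (y) mm, up to 39 mm above the origin, collar 38 mm wide, 4 thick, shank 24 wide, 21 long, thinner below 9. Origin: centre of the collar's underside (on the deck when seated), z up. Grip the tab across y, rock along x 0.15 to 0.25 rad each way; free once raised 10 mm on both sides.
- plug1: Tapered black rubber plug (may be absent), 40 g, at y = -5 mm: flat finger tab 26 (x) x 12 (y) mm, up to 39 mm above the origin, collar 38 mm wide, 4 thick, shank 24 wide, 21 long, thinner below 9. Origin: centre of the collar's underside (on the deck when seated), z up. Grip the tab across y, rock along x 0.15 to 0.25 rad each way; free once raised 10 mm on both sides.
- plug2: Tapered black rubber plug (may be absent), 40 g, at y = 65 mm: flat finger tab 26 (x) x 12 (y) mm, up to 39 mm above the origin, collar 38 mm wide, 4 thick, shank 24 wide, 21 long, thinner below 9. Origin: centre of the collar's underside (on the deck when seated), z up. Grip the tab across y, rock along x 0.15 to 0.25 rad each way; free once raised 10 mm on both sides.
- plug3: Tapered black rubber plug (may be absent), 40 g, at y = 135 mm: flat finger tab 26 (x) x 12 (y) mm, up to 39 mm above the origin, collar 38 mm wide, 4 thick, shank 24 wide, 21 long, thinner below 9. Origin: centre of the collar's underside (on the deck when seated), z up. Grip the tab across y, rock along x 0.15 to 0.25 rad each way; free once raised 10 mm on both sides.

How it is judged:
By the outcome, as a careful person would: the job done as asked, in the order asked, and still so for the second after the job is handed in, with the robot touching nothing.
Of plug0, plug1, plug2, plug3 only 2 to 4 are there at a start; the rules pass over those that are not, and their reading is None.
At some moment in a run one of tray may be knocked a few centimetres aside while the robot is not near it.
Once in a run the grip may slacken for a moment while it holds something.
It also fails if it takes over 210 s, if anything falls off the work surface, if the arm or the gripper's body presses on something with over 40 N, if the wrist force passes 120 N, or if a joint passes its speed limit or range.

## Robot

A 6-joint arm with a two-finger parallel gripper is mounted at the origin on the work surface. World frame = base frame: x ahead of the robot, y to its left, z up, the work surface at z = 0. Lengths are in m, angles in rad, forces in N, time in s.
With the tool pointing down it reaches from about 0.275 to 0.875 m from the base axis. Payload 12.5 kg.
Tool frame: the origin (TCP) lies at the very end of the fingers, on their centre line; the grasp point (between the pads) lies 19 mm behind it (manip.grip_point_offset is the distance from the TCP to the grasp point, in m); z points along the fingers, y is the line along which they close (so a half turn about z gives the same grasp; the last joint's range is limited). The gripper opens to 85 mm and grips with 20 to 120 N. Pads are 22 mm wide; open, the fingers measure 114 mm over their backs; the gripper's body (76 mm by 85 mm) begins 54 mm behind the grasp point. The pads swing forward as they close: fully open they stand 13 mm farther back than shut.
Start: joints at [-1.397, 0.351, 1.652, -0, 1.139, -0.085], TCP at [0.141, -0.532, 0.231] pointing down, gripper open.
Joint ranges: [-2.75, 2.75], [-0.79, 2.1], [0.01, 2.65], [-1.57, 4.71], [0.07, 3.14], [-2.87, 2.87]. Speed limits (rad/s): [2.22, 2.22, 2.79, 3.14, 3.14, 3.14].

## Interface

Orientations are given as a unit quaternion [x, y, z, w].
In Python, from cell import manip gives the robot as it stands. Calls block until the motion is done:
- manip.move_ptp(position, orientation): joint-space move of the TCP to a pose.
- manip.move_l(position, attitude=None, vel=0.15, stop_force=None): straight line of the TCP; attitude=None keeps the orientation; vel is the mean speed in m/s. With stop_force (N) it stops when the force on the tool has changed by that much, and returns True; else False.
- manip.move_j(angles): joint-space move.
- manip.move_gripper(opening, squeeze=None): finger opening in m; squeeze is the grip in N (None keeps the last); returns when the fingers have stopped.
- manip.wait(seconds).
- manip.solve_ik(position, orientation): joint angles nearest the present ones, or None.
- manip.get_state(): the state.
- manip.get_image(name): name is "side" or "top"; returns a dict with "color" (480x640x3 uint8, blue, green, red), "fx", "fy", "cx", "cy" (pixels), "cam_to_world" (4x4, takes a point from camera to world coordinates). Camera axes: x right, y down, z forward; pixel columns grow to the right and rows downward; lengths in m; the calibration is good to about 2 mm. A picture is of the moment at which its call begins. There is no depth.
A pose or a line that the arm cannot do raises manip.MotionError and nothing moves.
- manip.close_job(): hands the job in; it is judged then, once.
The state is a dict: "time_s": time; "qpos": joint angles; "qd": joint speeds; "tau": joint torques, N m; "tool_pos": TCP position; "eef_rot": TCP orientation; "force": force on the tool from outside, world axes, zero at the start; "torque": the same for the moment, N m; "finger_gap": finger opening in m; "finger_force": force on a finger pad.
Only numpy, scipy, OpenCV 4.12 (cv2) and the standard library are available. Lean on these libraries where they do the work, as an engineer would, in place of code of your own. Each camera call takes 0.05 s, during which the arm holds its last target. There are 200 camera calls.

## Working session

There is one attempt and no reset: what is moved stays moved. The work goes in short steps, each a Python script; the robot and the scene stay as the last script left them, time stands still between calls to the robot, and variables do not carry over. Pictures are saved under pics/ and viewed, at most 14 in all, crops included, and the job is handed in when it is done.

```bash
ls; mkdir -p pics; python3 - <<'E'
from cell import manip
import cv2
for n in("top","side"):
    d=manip.get_image(n); cv2.imwrite(f"pics/{n}0.png",d["color"]); print(n,d["fx"],d["fy"],d["cx"],d["cy"],d["cam_to_world"])
print(manip.get_state(),manip.grip_point_offset)
E
```

```text
pics
top 434.2826326357131 434.2826326357131 318.8712114496557 240.54649075337616 [[ 0.02015874 -0.98242141  0.18558504  0.41354454]
 [-0.99962655 -0.02323037 -0.01439128 -0.0058992 ]
 [ 0.01844951 -0.18522562 -0.98252282  1.08345527]
 [ 0.          0.          0.          1.        ]]
side 470.79156591746226 470.79156591746226 323.7591061905796 245.6314852016053 [[ 0.99378121 -0.08361707  0.07353287  0.54560668]
 [-0.11128512 -0.72323111  0.6815808  -0.73075092]
 [-0.00381053 -0.68552531 -0.72803883  0.81468675]
 [ 0.          0.          0.          1.        ]]
{'time_s': 0.1, 'qpos': array([-1.39656311e+00,  3.51164891e-01,  1.65238304e+00,  1.97843342e-05,
        1.13910803e+00, -8.45947089e-02]), 'qd': array([-0.0011105 , -0.00092767, -0.00059886, -0.00027149,  0.00066046,
       -0.00028097]), 'tau': array([ 3.89595361e-04, -5.06832683e+01, -2.91874677e+01, -6.51788059e-05,
        2.67670883e-03,  2.43982277e-05]), 'tool_pos': array([ 0.14074935, -0.53136436,  0.2308131 ]), 'eef_rot': array([ 9.91638089e-01,  1.29048900e-01, -1.48470728e-05, -5.31526097e-04]), 'force': array([ 0.17139544,  0.57396364, -0.04649552]), 'torque': array([-0.04401163,  0.00984601, -0.06533116]), 'finger_force': 0.0, 'finger_gap': 0.08563845515369753} 0.0187
```

View pics/top0.png

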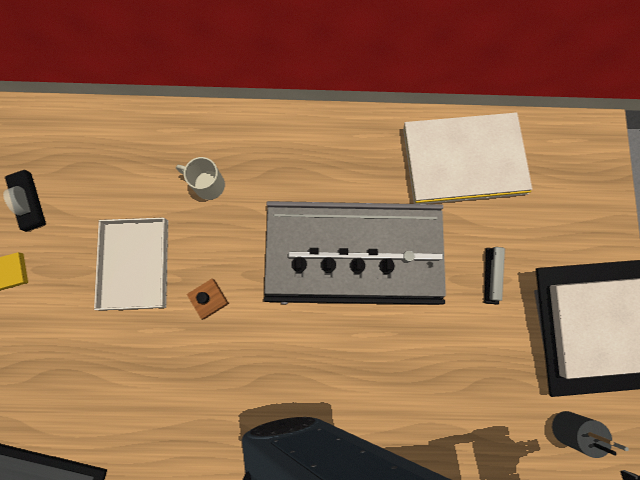

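View pics/side0.png

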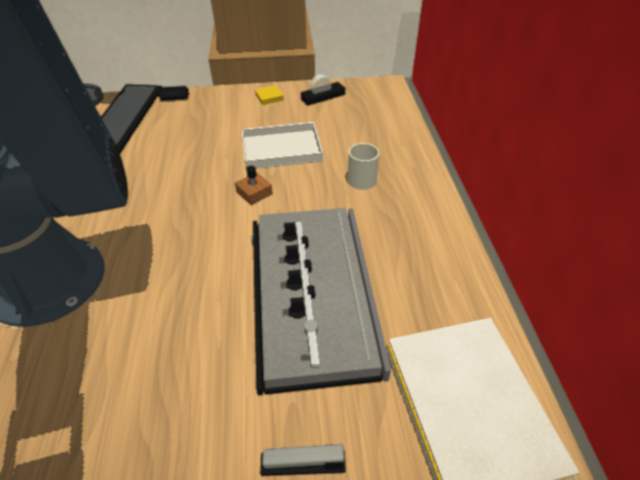

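Top view: feeder with deck and four plugs at (299,265), (328,265), (357,265) and (387,265), pivot at (409,256), hole near (430,265), stand/pin at (207,299), tray at (131,264). The side view agrees. Next I'll zoom in for precise features.

```bash
cat > h.py <<'E'
from cell import manip
import numpy as np, cv2
from scipy.spatial.transform import Rotation as R
def ray(d,u,v):
    T=d["cam_to_world"]; r=T[:3,:3]@np.array([(u-d["cx"])/d["fx"],(v-d["cy"])/d["fy"],1]); return T[:3,3],r
def onz(d,u,v,z):
    o,r=ray(d,u,v); return (o+r*(z-o[2])/r[2])[:2]
def px(d,p):
    T=d["cam_to_world"]; q=T[:3,:3].T@(np.array(p)-T[:3,3]); return np.array([d["fx"]*q[0]/q[2]+d["cx"],d["fy"]*q[1]/q[2]+d["cy"]])
def tri(a,pa,b,pb):
    A=[];B=[]
    for d,p in((a,pa),(b,pb)):
        o,r=ray(d,*p); r=r/np.linalg.norm(r); P=np.eye(3)-np.outer(r,r); A.append(P);B.append(P@o)
    return np.linalg.lstsq(np.vstack(A),np.hstack(B),rcond=None)[0]
def crop(d,x0,y0,x1,y1,k,name):
    cv2.imwrite("pics/"+name,cv2.resize(d["color"][y0:y1,x0:x1],None,fx=k,fy=k,interpolation=cv2.INTER_CUBIC))
E
python3 - <<'E'
from h import *
t=manip.get_image("top"); s=manip.get_image("side")
a=cv2.resize(t["color"][195:310,260:450],(760,460),interpolation=cv2.INTER_CUBIC); cv2.imwrite("pics/c1.png",a)
b=cv2.resize(t["color"][205:325,85:235],(400,320),interpolation=cv2.INTER_CUBIC)
c=cv2.resize(s["color"][110:210,230:330],(400,400),interpolation=cv2.INTER_CUBIC)
o=np.zeros((400,800,3),np.uint8); o[:320,:400]=b;o[:,400:]=c; cv2.imwrite("pics/c2.png",o)
# arm white mask
hsv=cv2.cvtColor(t["color"],cv2.COLOR_BGR2HSV)
def big(m,box):
    k=np.zeros_like(m);x0,y0,x1,y1=box;k[y0:y1,x0:x1]=m[y0:y1,x0:x1]
    c=max(cv2.findContours(k,cv2.RETR_EXTERNAL,cv2.CHAIN_APPROX_NONE)[0],key=cv2.contourArea);return c
m=cv2.inRange(hsv,(0,0,165),(180,70,255))
c=big(m,(275,240,450,275)); r=cv2.minAreaRect(c); print("arm",r); P=cv2.boxPoints(r); print(P.round(1).tolist(),[onz(t,*p,.069).round(4).tolist() for p in P])
c=big(m,(85,205,175,325)); r=cv2.minAreaRect(c); print("tray",r); P=cv2.boxPoints(r);print([onz(t,*p,.032).round(4).tolist() for p in P])
k=cv2.inRange(t["color"],(0,0,0),(45,45,45))
for (x0,y0,x1,y1) in [(285,257,312,280),(315,257,341,280),(344,257,370,280),(374,257,400,280),(190,285,220,312)]:
    c=big(k,(x0,y0,x1,y1)); M=cv2.moments(c); print(cv2.boundingRect(c),M["m10"]/M["m00"],M["m01"]/M["m00"])
E
```

```text
arm ((345.4979248046875, 254.63279724121094), (113.06432342529297, 4.686927795410156), 0.8951737284660339)
[[288.8999938964844, 256.1000061035156], [289.0, 251.39999389648438], [402.1000061035156, 253.1999969482422], [402.0, 257.8999938964844]] [[0.5662, 0.0491], [0.5774, 0.0493], [0.5793, -0.2188], [0.5681, -0.2184]]
tray ((129.0487518310547, 263.501220703125), (67.85785675048828, 92.67974853515625), 1.3971810340881348)
[[0.4344, 0.5084], [0.6599, 0.5289], [0.6598, 0.3624], [0.4339, 0.3483]]
(292, 257, 15, 16) 298.82059123343527 264.33639143730886
(321, 258, 15, 15) 328.0105152471083 264.70452155625657
(350, 258, 15, 16) 357.0860860860861 265.29529529529526
(379, 259, 15, 15) 386.37526205450735 265.7463312368973
(197, 292, 12, 12) 202.52530541012214 297.5479930191972
```

View pics/c1.png

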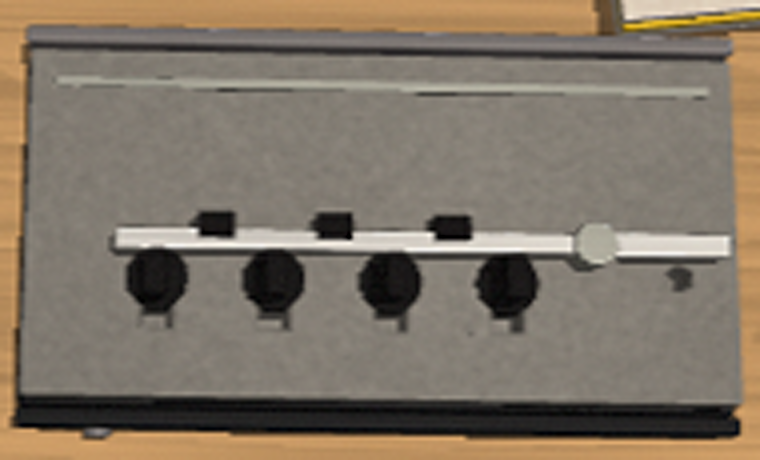

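View pics/c2.png

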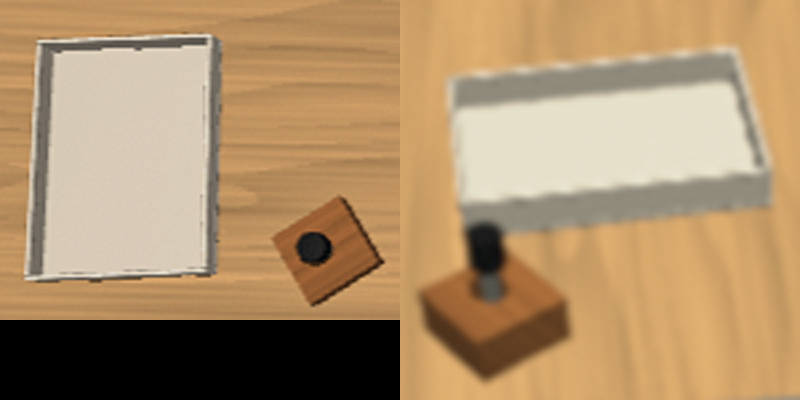

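Close-ups: hole at about (429.8,264.8) in the top image, tail end at (442.8,256.5), bar end at (288.8,254.8). The pin stands in the stand, and the tray is clear.

```bash
python3 - <<'E'
from h import *
t=manip.get_image("top"); s=manip.get_image("side")
def blob(d,box,thr=50):
    x0,y0,x1,y1=box; m=cv2.inRange(d["color"][y0:y1,x0:x1],(0,0,0),(thr,)*3)
    c=max(cv2.findContours(m,0,1)[0],key=cv2.contourArea); (x,y),sz,_=cv2.minAreaRect(c); return np.array([x+x0,y+y0]),sz
kt=blob(t,(190,285,220,312)); ks=blob(s,(240,160,262,186)); print(kt,ks)
print("knob",onz(t,*kt[0],.071),onz(s,*ks[0],.071),tri(t,kt[0],s,ks[0]))
# hole: dark centroid
g=cv2.cvtColor(t["color"],6).astype(float)[260:270,424:436]; w=np.clip(100-g,0,None); v,u=np.mgrid[260:270,424:436]; hp=((w*u).sum()/w.sum(),(w*v).sum()/w.sum()); print("hole px",hp,onz(t,*hp,.05))
L=np.array([[-.030,-.179],[-.013,.160],[-.013,-.205]]); W=np.array([onz(t,*hp,.05),onz(t,288.8,254.0,.069),onz(t,442.8,255.3,.069)])
print(W, np.linalg.norm(W[1]-W[2]))
pl=[(386.4,265.7),(357.1,265.3),(328,264.7),(298.8,264.3)]
PW=np.array([onz(t,*p,.060) for p in pl]);print("plugs",PW)
L=np.vstack([L,[[-.035,y] for y in(-.075,-.005,.065,.135)]]);W=np.vstack([W,PW])
lc,wc=L.mean(0),W.mean(0); H=(L-lc).T@(W-wc); a=np.arctan2(H[0,1]-H[1,0],H[0,0]+H[1,1]); Rm=np.array([[np.cos(a),-np.sin(a)],[np.sin(a),np.cos(a)]]); o=wc-Rm@lc
print("yaw",a,"org",o,"res mm",((L@Rm.T+o-W)*1000).round(1).tolist())
for q in([-.030,-.179,.05],[-.013,-.205,.063],[-.013,.16,.063],[-.013,-.125,.07]):
    print(px(s,[*(Rm@q[:2]+o),q[2]]),px(t,[*(Rm@q[:2]+o),q[2]]))
crop(s,240,200,400,400,3,"s1.png")
E
```

```text
(array([202.5, 297.5]), (11.0, 11.0)) (array([251.5, 172.5]), (11.0, 7.0))
knob [0.46492465 0.24469749] [0.46655355 0.24053278] [0.46562762 0.24580445 0.0668649 ]
hole px (np.float64(429.6615479115479), np.float64(262.7635135135135)) [ 0.56058159 -0.28914715]
[[ 0.56058159 -0.28914715]
 [ 0.57117119  0.04956985]
 [ 0.57647066 -0.31577773]] 0.36538600996141907
plugs [[ 0.5497646  -0.18278914]
 [ 0.54914713 -0.11295635]
 [ 0.54901991 -0.04374195]
 [ 0.54840989  0.02555913]]
yaw 0.017004709265643167 org [ 0.58553832 -0.10885223] res mm [[-2.0, 0.8], [-1.4, 1.3], [-0.4, 1.7], [2.1, -1.6], [1.5, -1.5], [0.4, -0.7], [-0.2, -0.0]]
[305.44652998 356.94849332] [429.34895879 263.57734561]
[316.25884191 365.02534911] [441.33257617 255.84904401]
[297.62144034 222.98350288] [288.34428306 254.94117914]
[311.19580629 325.00686597] [408.61279116 255.20473268]
```

View pics/s1.png

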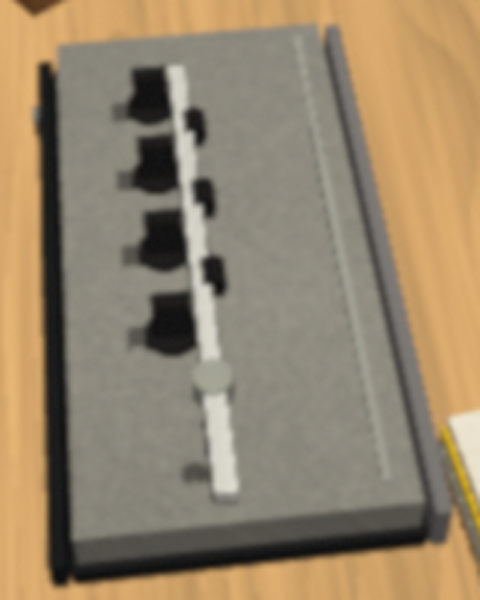

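The side view puts the hole at about (305,357), which matches the fitted feeder pose. Grasping the pin.

```bash
cat >> h.py <<'E'
YAW=.017; ORG=np.array([.5855,-.1088])
def F(x,y,z=0):   # feeder -> world, z above deck top
    c,s=np.cos(YAW),np.sin(YAW); return np.array([ORG[0]+c*x-s*y,ORG[1]+s*x+c*y,.05+z])
def down(phi,tilt=0,axis=None):  # tool down, closing line at angle phi; then tilted about world axis
    y=np.array([np.cos(phi),np.sin(phi),0]);z=np.array([0,0,-1.]);M=R.from_matrix(np.column_stack([np.cross(y,z),y,z]))
    if axis is not None: M=R.from_rotvec(np.array(axis)*tilt)*M
    return M.as_quat()
def st(m=""):
    s=manip.get_state(); print(m,"t%.1f"%s["time_s"],"p",s["tool_pos"].round(4),"f",s["force"].round(1),"gap %.4f ff %.1f"%(s["finger_gap"],s["finger_force"])); return s
E
python3 - <<'E'
from h import *
t=manip.get_image("top")
print("stand",onz(t,207.3,298.6,.034))
# both half-turn options and joint feasibility
for phi in(YAW,YAW+np.pi):
    print(phi,manip.solve_ik([.4655,.2445,.15],down(phi)),manip.solve_ik(F(-.03,-.179,.08),down(phi)))
for phi in(YAW+np.pi/2,YAW-np.pi/2):
    print(phi,manip.solve_ik(F(-.035,0,.1),down(phi)),manip.solve_ik([.55,.44,.1],down(phi)))
E
```

```text
stand [0.46443899 0.24226917]
0.017 [ 3.95084866e-01  4.09411997e-01  1.79142321e+00 -4.44089210e-16
  9.40757451e-01  3.78084866e-01] [-5.50516541e-01  6.02576452e-01  1.52318872e+00 -4.44089210e-16
  1.01582748e+00 -5.67516541e-01]
3.158592653589793 [ 3.95084866e-01  4.09411997e-01  1.79142321e+00 -4.44089210e-16
  9.40757451e-01 -2.76350779e+00] [-5.50516541e-01  6.02576452e-01  1.52318872e+00 -4.44089210e-16
  1.01582748e+00  2.57407611e+00]
1.5877963267948965 [-2.79105072e-01  4.67094463e-01  1.69812582e+00 -4.44089210e-16
  9.76372370e-01 -1.86690140e+00] [ 6.08673982e-01  7.65781719e-01  1.30352258e+00 -4.44089210e-16
  1.07228835e+00 -9.79122345e-01]
-1.5537963267948967 [-2.79105072e-01  4.67094463e-01  1.69812582e+00 -4.44089210e-16
  9.76372370e-01  1.27469125e+00] [ 6.08673982e-01  7.65781719e-01  1.30352258e+00 -4.44089210e-16
  1.07228835e+00  2.16247031e+00]
```

```bash
python3 - <<'E'
from h import *
p=np.array([.465,.243]); q=down(YAW)
manip.move_ptp([*p,.16],q); manip.move_gripper(.055)
manip.move_l([*p,.055],vel=.1,stop_force=12); st("at")
manip.move_gripper(0.0,squeeze=60); st("closed")
manip.move_gripper(0.0,squeeze=110); s=st("tight")
manip.move_l(s["tool_pos"]+[0,0,.07],vel=.1); st("up")
f=F(.004,-.179,.09); manip.move_ptp(f,q); st("hover")
s=manip.get_image("side"); crop(s,240,220,400,400,3,"p1.png")
for n in("side","top"): cv2.imwrite(f"pics/raw_{n}.png",manip.get_image(n)["color"])
E
```

```text
at t4.9 p [0.4653 0.2432 0.0555] f [-0.  -0.5  0.1] gap 0.0552 ff 0.0
closed t5.3 p [0.4651 0.2431 0.0555] f [-1.5 -0.7  6. ] gap 0.0244 ff 58.5
tight t5.5 p [0.4653 0.2432 0.0557] f [-1.7 -0.3  6.8] gap 0.0230 ff 107.5
up t6.4 p [0.4649 0.243  0.1252] f [-0.4  0.5 -0.1] gap 0.0232 ff 107.8
hover t8.3 p [ 0.5928 -0.2866  0.14  ] f [0.5 0.1 0.1] gap 0.0239 ff 82.7
```

View pics/p1.png

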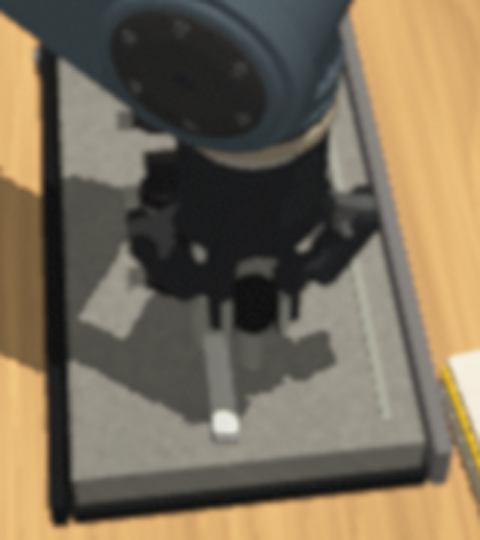

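The knob is at crop (253,300), with only a short shaft visible down to about (252,368). The pin may have tilted or slipped in the grip (pad force fell to 83 N). I'll compare with the expected projections.

```bash
python3 - <<'E'
from h import *
s=st()
d=manip.get_image("side")
p=s["tool_pos"]
for h in(-.0475,.0025,.0285,0): print(h,(px(d,p+[0,0,h])-[240,220])*3)
c=d["color"][280:350,300:345]; cv2.imwrite("pics/p2.png",cv2.resize(c,None,fx=8,fy=8,interpolation=cv2.INTER_CUBIC))
E
```

```text
t8.5 p [ 0.5928 -0.2868  0.14  ] f [-0.6  0.1  0.1] gap 0.0235 ff 107.8
-0.0475 [251.74562918 365.64858211]
0.0025 [251.42874033 317.99882382]
0.0285 [251.25221554 291.45524715]
0 [251.44527209 320.48466183]
```

View pics/p2.png

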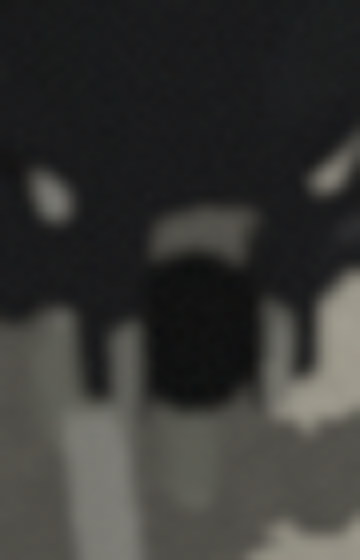

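The projections match, so the pin is held well. Sweeping the tail and inserting.

```bash
python3 - <<'E'
from h import *
k=.0475
manip.move_l(F(.008,-.179,k+.03),vel=.1)
print(manip.move_l(F(.008,-.179,k+.004),vel=.05,stop_force=12)); st("low")
print(manip.move_l(F(-.0295,-.179,k+.004),vel=.05,stop_force=25)); s=st("swept")
d=manip.get_image("side"); crop(d,240,220,400,400,3,"p3.png")
h=manip.move_l(F(-.0295,-.179,k-.022),vel=.02,stop_force=8); st("down %s"%h)
E
```

```text
False
low t9.5 p [ 0.5966 -0.2877  0.1016] f [ 0.2  0.2 -0.9] gap 0.0236 ff 107.9
False
swept t10.4 p [ 0.5595 -0.2886  0.102 ] f [ 4.2 -0.6  2.1] gap 0.0231 ff 108.5
down True t11.0 p [ 0.5587 -0.2887  0.0931] f [ 0.4 -2.7 -1.8] gap 0.0233 ff 108.5
```

View pics/p3.png

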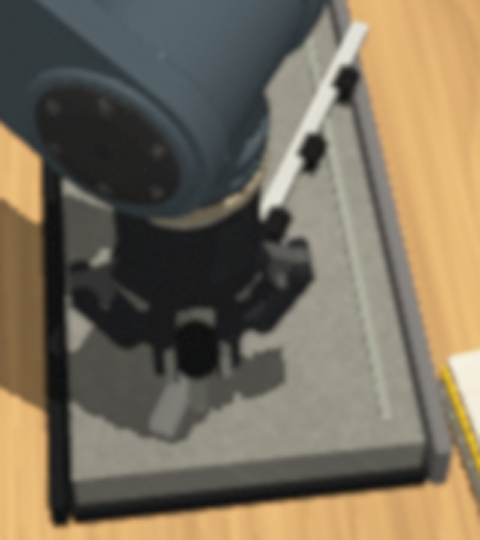

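The arm is swung and the tip is already about 4 mm into the hole. Continuing down with a larger force threshold.

```bash
python3 - <<'E'
from h import *
k=.0475; s=manip.get_state()["tool_pos"]
best=None
for dx,dy in((0,0),(0,-.0012),(-.001,-.001),(.001,-.001),(0,.0012),(.0015,0),(-.0015,0)):
    z=manip.get_state()["tool_pos"][2]
    t=np.array([s[0]+dx,s[1]+dy,z+.0005]); manip.move_l(t,vel=.02)
    h=manip.move_l([t[0],t[1],.05+k-.0235],vel=.02,stop_force=16); q=st(f"{dx},{dy} {h}")
    if q["tool_pos"][2]<.05+k-.021: break
E
```

```text
0,0 False t12.4 p [ 0.5583 -0.2892  0.0746] f [-3.2 -4.6  5.4] gap 0.0230 ff 109.6
```

```bash
python3 - <<'E'
from h import *
manip.move_gripper(.045); s=st("rel"); p=s["tool_pos"]
manip.move_l(p+[0,0,.05],vel=.1); st()
manip.move_ptp(F(-.035,.135,.12),down(YAW+np.pi/2)); manip.move_gripper(.045)
d=manip.get_image("side"); crop(d,240,200,400,400,3,"p4.png")
for n in("top","side"): cv2.imwrite(f"pics/r1{n}.png",manip.get_image(n)["color"])
E
```

```text
rel t12.8 p [ 0.5586 -0.2884  0.0738] f [-0.4 -0.1  0.4] gap 0.0450 ff 0.0
 t13.4 p [ 0.5584 -0.2883  0.1235] f [-0.2 -0.2 -0.1] gap 0.0451 ff 0.0
```

View pics/p4.png

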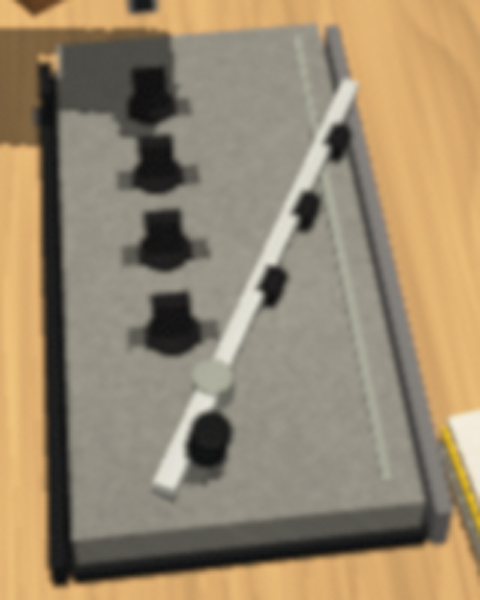

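Pinned: the arm is held at roughly 0.5 rad by the leaning pin, with the knob at crop (209,437). Now plug3: grip and rock.

```bash
cat >> h.py <<'E'
AX=np.array([-np.sin(YAW),np.cos(YAW),0]); PHI=YAW+np.pi/2; G=.009
def plugpose(y,th,h,dp=.008,g=G,x=-.035):
    # plug origin kept so that the shank point dp below it stays on the socket axis
    return F(x+(dp+g)*np.sin(th),y,h+dp*np.cos(th)-dp+g*np.cos(th)), down(PHI,th,AX)
def grip(y):
    p,q=plugpose(y,0,0)
    if np.linalg.norm(manip.get_state()["tool_pos"]-p)>.2 or 1: manip.move_ptp(p+[0,0,.06],q)
    manip.move_gripper(.040)
    hit=manip.move_l(p,vel=.08,stop_force=10); st("at %s"%hit)
    manip.move_gripper(0,squeeze=60); manip.move_gripper(0,squeeze=120); return st("grip")
def rock(y,seq):
    f0=manip.get_state()["force"][2]
    for th,h in seq:
        p,q=plugpose(y,th,h); manip.move_l(p,q,vel=.012); s=st(f"th{th} h{h}")
E
python3 - <<'E'
from h import *
grip(.135)
rock(.135,[(.1,.0016),(.2,.0034)])
E
```

```text
at False t16.4 p [0.5485 0.0256 0.0594] f [-0.2 -0.5  0.1] gap 0.0400 ff 0.0
grip t17.0 p [0.5485 0.0259 0.0597] f [-1.5  3.8  7.6] gap 0.0101 ff 117.1
th0.1 h0.0016 t17.4 p [0.5502 0.0258 0.061 ] f [-2.6  2.5  7.8] gap 0.0098 ff 120.4
th0.2 h0.0034 t17.7 p [0.5516 0.0258 0.0622] f [-1.1  2.9  6.3] gap 0.0098 ff 120.0
```

```bash
python3 - <<'E'
from h import *
rock(.135,[(0,.0050),(-.2,.0070),(0,.0085),(.2,.0105)])
print(manip.get_state()["torque"])
d=manip.get_image("side"); crop(d,240,180,400,380,3,"p5.png")
E
```

```text
th0 h0.005 t18.2 p [0.5482 0.0255 0.064 ] f [ 2.7  1.1 -4.2] gap 0.0101 ff 117.6
th-0.2 h0.007 t18.6 p [0.5448 0.0254 0.0652] f [  5.3   0.9 -10.3] gap 0.0101 ff 117.1
th0 h0.0085 t19.1 p [0.5481 0.0255 0.0671] f [-0.7 -0.4 -0.7] gap 0.0102 ff 119.3
th0.2 h0.0105 t19.6 p [0.5531 0.0255 0.0696] f [ 6.  -0.1  2.9] gap 0.0101 ff 120.0
[-0.09507149 -1.3066705   0.0143886 ]
```

View pics/p5.png

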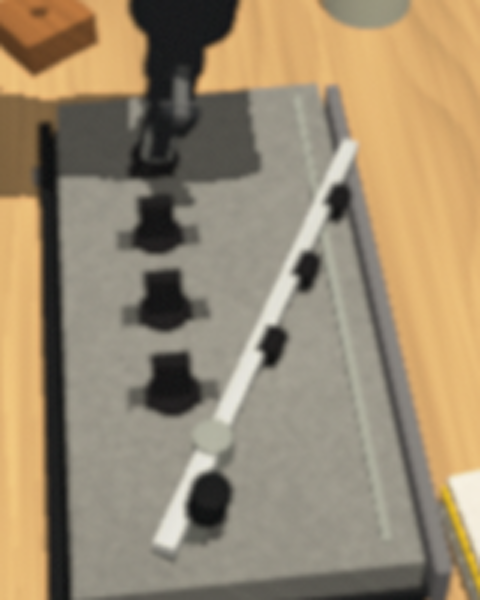

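The deck is lying home, the gripper holds the plug tab and the forces are small. Continuing.

```bash
python3 - <<'E'
from h import *
rock(.135,[(0,.0125),(-.2,.0145),(0,.016),(.15,.0175),(0,.019)])
h=manip.move_l(plugpose(.135,0,.07)[0],vel=.05,stop_force=9); st("lift %s"%h)
d=manip.get_image("side"); crop(d,240,180,400,380,3,"p6.png")
cv2.imwrite("pics/r2top.png",manip.get_image("top")["color"])
E
```

```text
th0 h0.0125 t20.1 p [0.548  0.0256 0.0719] f [0.9 0.2 0.5] gap 0.0104 ff 118.9
th-0.2 h0.0145 t20.6 p [0.5438 0.0256 0.0727] f [-6.8  0.3  1.9] gap 0.0099 ff 119.1
th0 h0.016 t21.0 p [0.5487 0.0256 0.0746] f [-0.2  0.1  0.1] gap 0.0105 ff 119.4
th0.15 h0.0175 t21.4 p [0.5518 0.0256 0.0763] f [ 5.6 -0.3 -0.1] gap 0.0106 ff 119.2
th0 h0.019 t21.8 p [0.5474 0.0256 0.0784] f [-2.3  0.2  2. ] gap 0.0101 ff 119.4
lift False t23.0 p [0.548  0.0256 0.1287] f [ 0.5 -0.9  0.1] gap 0.0100 ff 119.2
```

View pics/p6.png

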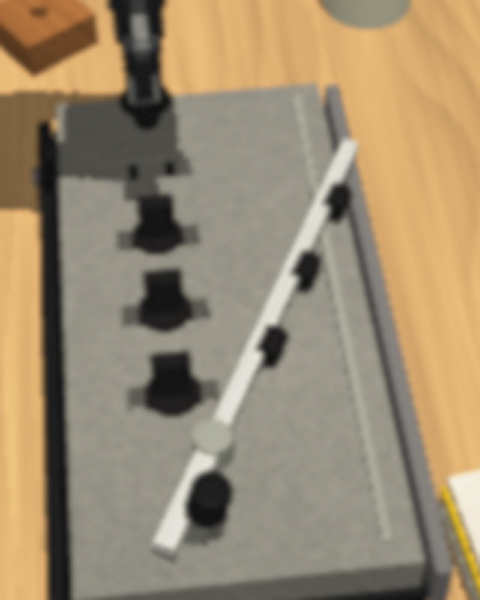

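Plug3 is out and hanging straight in the gripper at (146,100). Tray next.

```bash
cat >> h.py <<'E'
def tray():
    t=manip.get_image("top"); hsv=cv2.cvtColor(t["color"],cv2.COLOR_BGR2HSV)
    m=cv2.inRange(hsv,(0,0,160),(180,70,255)); m[:, 260:]=0; m[:150]=0; m[390:]=0
    m=cv2.morphologyEx(m,cv2.MORPH_CLOSE,np.ones((9,9)))
    c=max(cv2.findContours(m,0,1)[0],key=cv2.contourArea); P=cv2.boxPoints(cv2.minAreaRect(c))
    W=np.array([onz(t,*p,.025) for p in P]); e=W[np.argsort(W[:,1])]; a=e[:2].mean(0)-e[2:].mean(0)
    print("tray",W.mean(0).round(4),"sides",np.linalg.norm(W[0]-W[1]).round(3),np.linalg.norm(W[1]-W[2]).round(3),"yaw",np.arctan2(a[0],-a[1]).round(3)); return W.mean(0)
def place(dx,dy,th=-.5):
    c=tray(); u=np.array([np.sin(th),0,np.cos(th)]); q=down(np.pi/2,th,[0,1,0])
    tip=np.array([c[0]+dx,c[1]+dy,.004+.009*abs(np.sin(th))+.003]); p=tip+(.021+G)*u
    manip.move_ptp(p+[0,0,.09],q); c2=tray()
    if np.linalg.norm(c2-c)<.06: p[:2]+=(c2-c) if np.linalg.norm(c2-c)>.012 else 0
    s=st("over"); 
    if s["finger_gap"]<.006: print("LOST"); return False
    print("hit",manip.move_l(p,q,vel=.08,stop_force=8)); st("low")
    manip.move_gripper(.030); manip.move_l(manip.get_state()["tool_pos"]+.08*u,vel=.12); return True
E
python3 - <<'E'
from h import *
place(.07,.034)
manip.move_ptp(plugpose(.065,0,.06)[0],down(PHI)); tray()
d=manip.get_image("top"); crop(d,60,180,260,330,4,"p7.png")
E
```

```text
tray [0.5479 0.4359] sides 0.227 0.177 yaw 0.001
tray [0.5503 0.4343] sides 0.16 0.22 yaw 0.023
over t24.9 p [0.6041 0.4688 0.1277] f [ 0.1 -0.3 -0.4] gap 0.0102 ff 119.2
hit False
low t26.1 p [0.6038 0.4701 0.0383] f [-0.1  0.1  0.5] gap 0.0102 ff 119.2
tray [0.5479 0.4359] sides 0.227 0.177 yaw 0.001
```

View pics/p7.png

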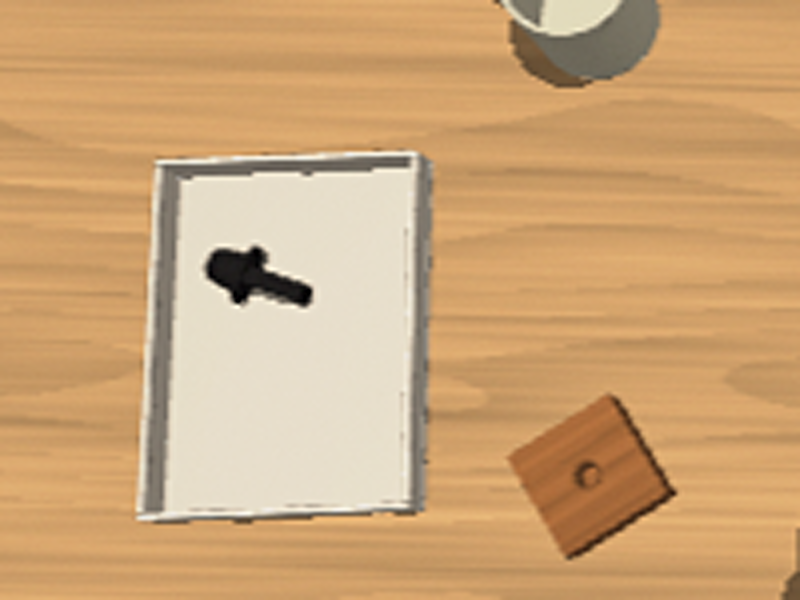

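Plug3 lies in the tray (crop 210–310, 250–305), and the empty stand hole is at (588,474). Next is plug2 with the same sequence.

```bash
cat >> h.py <<'E'
SEQ=[(.1,.0016),(.2,.0034),(0,.0050),(-.2,.0070),(0,.0085),(.2,.0105),(0,.0125),(-.2,.0145),(0,.016),(.2,.0175),(-.15,.019),(0,.020)]
def extract(y):
    s=grip(y)
    if not .007<s["finger_gap"]<.014: print("BAD GRIP"); return False
    rock(y,SEQ); h=manip.move_l(plugpose(y,0,.07)[0],vel=.06,stop_force=9); s=st("lift %s"%h)
    return not h and s["finger_gap"]>.007
E
python3 - <<'E'
from h import *
if extract(.065):
    d=manip.get_image("side"); cv2.imwrite("pics/r3.png",d["color"])
    place(-.03,.036)
    manip.move_ptp(plugpose(-.005,0,.06)[0],down(PHI))
d=manip.get_image("top"); cv2.imwrite("pics/p8.png",np.vstack([cv2.resize(d["color"][190:320,80:460],(760,260)),cv2.resize(manip.get_image("side")["color"][110:400,180:560],(430,328))if 0 else np.zeros((1,760,3),np.uint8)]))
E
```

```text
at False t30.6 p [ 0.5497 -0.0445  0.0594] f [0.5 0.  0.1] gap 0.0400 ff 0.0
grip t31.2 p [ 0.5497 -0.0441  0.0597] f [-2.   5.2  8.1] gap 0.0100 ff 117.1
th0.1 h0.0016 t31.6 p [ 0.5514 -0.0442  0.061 ] f [-1.1  3.8  7.9] gap 0.0100 ff 120.4
th0.2 h0.0034 t31.9 p [ 0.5528 -0.0442  0.0621] f [-2.2  2.4  9.3] gap 0.0101 ff 120.2
th0 h0.005 t32.4 p [ 0.5494 -0.0445  0.064 ] f [ 1.7  1.8 -4.8] gap 0.0100 ff 117.7
th-0.2 h0.007 t32.8 p [ 0.5459 -0.0447  0.0651] f [  4.8  -0.3 -12.2] gap 0.0103 ff 117.3
th0 h0.0085 t33.3 p [ 0.5493 -0.0444  0.0671] f [-0.4  0.3 -0.8] gap 0.0104 ff 120.2
th0.2 h0.0105 t33.8 p [ 0.5542 -0.0446  0.0696] f [ 7.3 -0.2  1.9] gap 0.0101 ff 120.7
th0 h0.0125 t34.3 p [ 0.5492 -0.0445  0.0719] f [ 1.4  0.6 -0. ] gap 0.0102 ff 119.7
th-0.2 h0.0145 t34.7 p [ 0.545  -0.0443  0.0727] f [-6.5  0.2  0.6] gap 0.0104 ff 119.9
th0 h0.016 t35.2 p [ 0.5498 -0.0443  0.0746] f [-0.4 -0.3 -1.1] gap 0.0101 ff 120.3
th0.2 h0.0175 t35.6 p [ 0.5534 -0.0444  0.0762] f [ 2.4 -0.   3.2] gap 0.0101 ff 120.5
th-0.15 h0.019 t36.3 p [ 0.5465 -0.0445  0.078 ] f [-1.3 -1.4  0.7] gap 0.0101 ff 119.9
th0 h0.02 t36.7 p [ 0.5496 -0.0442  0.0784] f [0.9 0.5 0.5] gap 0.0100 ff 119.7
lift False t37.7 p [ 0.5492 -0.0444  0.1286] f [-0.1  0.6 -0.1] gap 0.0098 ff 119.7
tray [0.5479 0.4359] sides 0.228 0.177 yaw 0.0
tray [0.5491 0.4366] sides 0.165 0.222 yaw 0.023
over t39.7 p [0.5041 0.4711 0.1277] f [0.2 0.7 0.1] gap 0.0103 ff 119.9
hit False
low t41.0 p [0.5037 0.4721 0.0382] f [ 0.9 -0.9 -0.5] gap 0.0100 ff 119.9
```

View pics/p8.png

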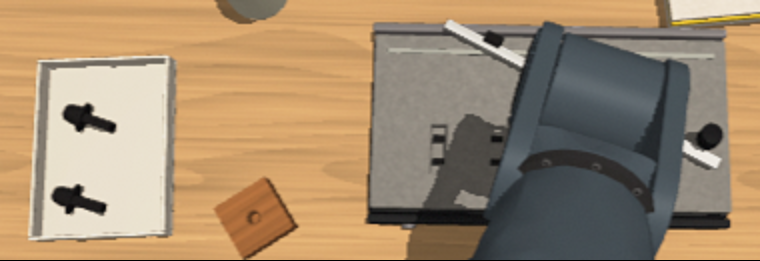

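Two plugs are in the tray (crop (90,118) and (80,198)), the deck is home and the pin is still holding. Next are plug1 and plug0.

```bash
sed -i 's/(-.2,.0070)/(-.2,.0064)/' h.py; python3 - <<'E'
from h import *
ok=extract(-.005)
if ok:
    place(-.025,-.036,-.75)
    manip.move_ptp(plugpose(-.075,0,.06)[0],down(PHI))
d=manip.get_image("top"); cv2.imwrite("pics/p9.png",cv2.resize(d["color"][190:320,80:460],(760,260)))
E
```

```text
at False t45.7 p [ 0.5509 -0.1145  0.0594] f [ 0.   0.4 -0.2] gap 0.0403 ff 0.0
grip t46.3 p [ 0.5509 -0.1141  0.0597] f [-1.4  5.1  7.8] gap 0.0102 ff 117.1
th0.1 h0.0016 t46.6 p [ 0.5523 -0.1142  0.0608] f [-2.3  2.4  6.1] gap 0.0103 ff 120.1
th0.2 h0.0034 t47.0 p [ 0.5538 -0.1141  0.0619] f [-2.7  2.9  1.7] gap 0.0100 ff 119.5
th0 h0.005 t47.5 p [ 0.5506 -0.1144  0.0642] f [ 0.9  2.5 -2. ] gap 0.0103 ff 118.1
th-0.2 h0.0064 t47.9 p [ 0.5472 -0.1147  0.0648] f [ 4.1  0.8 -9.6] gap 0.0100 ff 117.5
th0 h0.0085 t48.4 p [ 0.5506 -0.1144  0.0673] f [ 1.   0.1 -0.6] gap 0.0101 ff 120.0
th0.2 h0.0105 t48.9 p [ 0.5555 -0.1147  0.0697] f [6.  0.9 2.9] gap 0.0101 ff 120.6
th0 h0.0125 t49.4 p [ 0.5504 -0.1146  0.072 ] f [ 2.1 -0.3 -0. ] gap 0.0102 ff 119.5
th-0.2 h0.0145 t49.8 p [ 0.5462 -0.1142  0.0727] f [-6.7 -0.6  1. ] gap 0.0102 ff 119.7
th0 h0.016 t50.3 p [ 0.5511 -0.1143  0.0747] f [ 0.4 -0.2 -0.8] gap 0.0105 ff 120.0
th0.2 h0.0175 t50.7 p [ 0.5546 -0.1143  0.0761] f [1.9 0.3 1.3] gap 0.0101 ff 120.2
th-0.15 h0.019 t51.4 p [ 0.5477 -0.1146  0.0781] f [ 0.6 -0.3  0.1] gap 0.0097 ff 119.7
th0 h0.02 t51.8 p [ 0.5508 -0.1141  0.0785] f [0. 0. 0.] gap 0.0104 ff 119.6
lift False t52.8 p [ 0.5504 -0.1143  0.1286] f [-0.9  0.3 -0.4] gap 0.0099 ff 119.6
tray [0.5479 0.4359] sides 0.228 0.177 yaw -0.001
tray [0.5517 0.4397] sides 0.22 0.167 yaw -0.002
over t54.8 p [0.503  0.3993 0.1251] f [-0.1  0.  -1. ] gap 0.0103 ff 119.8Traceback (most recent call last):
  File "<stdin>", line 4, in <module>
  File "h.py", line 54, in place
    print("hit",manip.move_l(p,q,vel=.08,stop_force=8)); st("low")
                ~~~~~~~~~~~~^^^^^^^^^^^^^^^^^^^^^^^^^^
cell.MotionError: the arm cannot follow that straight line within its joint ranges
```

Too much tilt for that line, so back to −0.5.

```bash
python3 - <<'E'
from h import *
place(-.025,-.036)
manip.move_ptp(plugpose(-.075,0,.06)[0],down(PHI))
d=manip.get_image("top"); cv2.imwrite("pics/p9.png",cv2.resize(d["color"][190:320,80:460],(760,260)))
E
```

```text
tray [0.5517 0.4397] sides 0.22 0.167 yaw -0.002
tray [0.5516 0.4391] sides 0.22 0.165 yaw -0.002
over t55.6 p [0.512  0.4033 0.1272] f [-1.3 -0.5 -0.1] gap 0.0099 ff 119.7
hit False
low t56.9 p [0.5125 0.4039 0.0381] f [0.4 0.2 0.6] gap 0.0103 ff 119.7
```

View pics/p9.png

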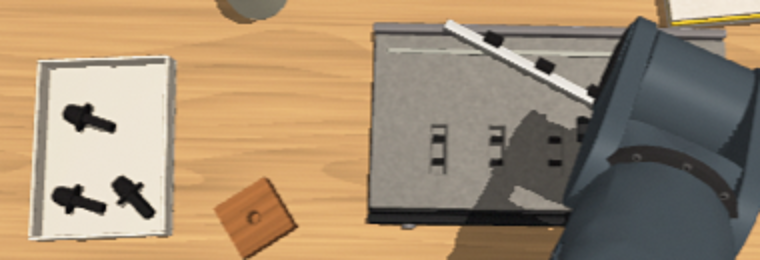

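Three are in. Plug0 next, nearest the pivot; the fingers clear the bar.

```bash
python3 - <<'E'
from h import *
if extract(-.075):
    place(.07,-.032)
    manip.move_ptp(F(-.027,-.179,.13),down(YAW)); 
    d=manip.get_image("side"); a=cv2.resize(d["color"][190:400,230:400],(510,600)[:2]); 
    t=manip.get_image("top"); b=cv2.resize(t["color"][190:320,80:225],(290,260)); o=np.zeros((600,800,3),np.uint8); o[:,:510]=a[:600]; o[:260,510:]=b; cv2.imwrite("pics/p10.png",o)
    cv2.imwrite("pics/r4.png",d["color"])
E
```

```text
at False t61.6 p [ 0.5521 -0.1845  0.0594] f [ 0.8 -0.5 -0.3] gap 0.0400 ff 0.0
grip t62.2 p [ 0.552  -0.1841  0.0597] f [-1.1  5.1  7.4] gap 0.0099 ff 117.1
th0.1 h0.0016 t62.5 p [ 0.5535 -0.1841  0.0607] f [-2.6  4.   6.2] gap 0.0105 ff 119.8
th0.2 h0.0034 t62.9 p [ 0.5549 -0.1841  0.0618] f [-1.2  3.4  0.8] gap 0.0100 ff 119.2
th0 h0.005 t63.3 p [ 0.5518 -0.1844  0.0642] f [ 1.   2.2 -3.3] gap 0.0101 ff 118.2
th-0.2 h0.0064 t63.8 p [ 0.5483 -0.1847  0.0648] f [  6.2   0.4 -10.5] gap 0.0101 ff 117.4
th0 h0.0085 t64.3 p [ 0.5519 -0.1844  0.0673] f [ 0.2  0.  -0.1] gap 0.0100 ff 120.2
th0.2 h0.0105 t64.8 p [ 0.5566 -0.1848  0.0697] f [6.6 0.3 1.7] gap 0.0101 ff 120.6
th0 h0.0125 t65.2 p [ 0.5515 -0.1846  0.072 ] f [ 1.2 -0.1 -0.1] gap 0.0102 ff 119.6
th-0.2 h0.0145 t65.7 p [ 0.5473 -0.1842  0.0728] f [-7.3  0.1  1.2] gap 0.0100 ff 119.9
th0 h0.016 t66.2 p [ 0.5522 -0.1842  0.0746] f [-0.1  0.7  0.6] gap 0.0101 ff 120.0
th0.2 h0.0175 t66.6 p [ 0.5556 -0.1843  0.076 ] f [ 1.6 -0.8  2.6] gap 0.0101 ff 120.3
th-0.15 h0.019 t67.3 p [ 0.5489 -0.1846  0.0781] f [0.9 1.3 0.5] gap 0.0103 ff 119.8
th0 h0.02 t67.7 p [ 0.5522 -0.1841  0.0785] f [-0.5  0.3 -0.7] gap 0.0103 ff 119.7
lift False t68.7 p [ 0.5516 -0.1843  0.1286] f [-0.2  0.6  0.2] gap 0.0100 ff 119.7
tray [0.5479 0.4359] sides 0.227 0.177 yaw 0.001
tray [0.5531 0.4379] sides 0.217 0.163 yaw -0.001
over t70.9 p [0.604  0.4031 0.1277] f [ 0.5  1.1 -0.8] gap 0.0103 ff 119.8
hit False
low t72.1 p [0.6038 0.4041 0.0383] f [ 0.9  0.  -0.7] gap 0.0099 ff 119.8
```

View pics/p10.png

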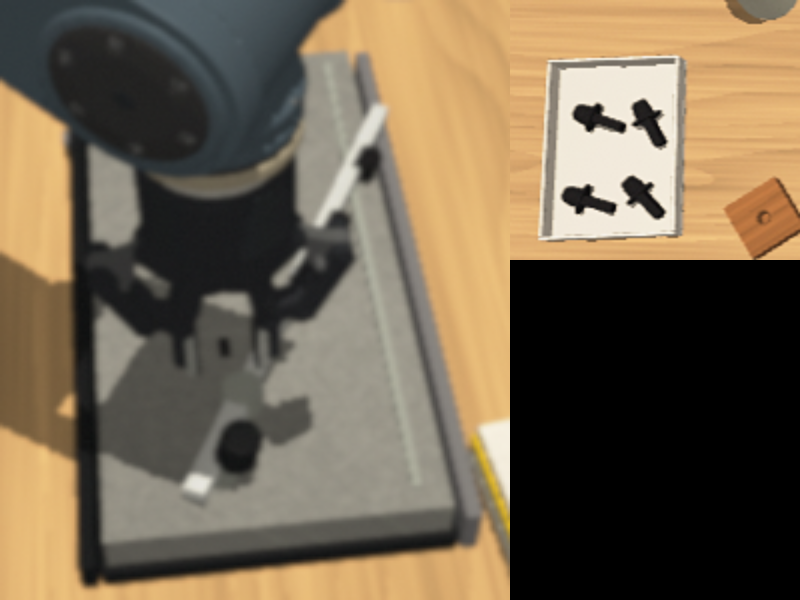

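All four plugs lie in the tray, and the pin's knob is at (240,448), still holding the arm. Now pulling the pin from where I released it.

```bash
python3 - <<'E'
from h import *
d=manip.get_image("side"); print("knob",onz(d,310,346.8,.088))
q=down(YAW); p=np.array([.5590,-.2887,.0755]); manip.move_gripper(.055)
manip.move_l([.561,-.2887,.13],q,vel=.1); print(manip.move_l([.561,-.2887,.0755],vel=.05,stop_force=6)); st("low")
manip.move_gripper(0,squeeze=25); st("soft"); manip.move_l(p,vel=.02,stop_force=25)
manip.move_gripper(0,squeeze=110); s=st("tight")
print(manip.move_l(s["tool_pos"]+[0,0,.03],vel=.04,stop_force=25)); st("up")
print(manip.move_l(s["tool_pos"]+[0,0,.09],vel=.08)); st("up2")
d=manip.get_image("side"); crop(d,240,190,400,390,3,"p11.png")
cv2.imwrite("pics/r5.png",d["color"])
E
```

```text
knob [ 0.56762602 -0.2911905 ]
False
low t78.2 p [ 0.5612 -0.2888  0.0759] f [-0.4 -0.3 -0.2] gap 0.0546 ff 0.0
soft t78.5 p [ 0.5611 -0.2889  0.076 ] f [-1.3 -0.1  4.8] gap 0.0261 ff 24.3
tight t79.0 p [ 0.5598 -0.2892  0.0765] f [ 1.3 -0.2  8.8] gap 0.0234 ff 107.3
False
up t79.9 p [ 0.5601 -0.2894  0.1069] f [ 4.6 -2.7  2.4] gap 0.0230 ff 107.9
False
up2 t80.8 p [ 0.5595 -0.289   0.166 ] f [-0.   0.6  0.2] gap 0.0228 ff 108.2
```

View pics/p11.png

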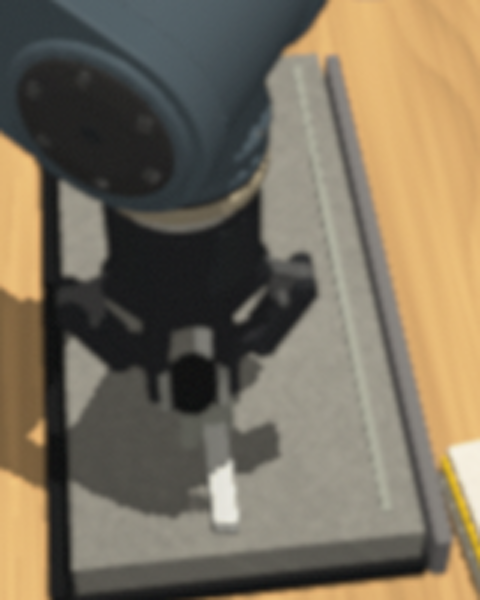

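The arm has sprung back to rest and the pin is held upright. Next: return it to the stand.

```bash
python3 - <<'E'
from h import *
t=manip.get_image("top"); print(onz(t,206.6,298.1,.034))
q=down(YAW); c=np.array([.4652,.2430])
manip.move_ptp([*c,.14],q); s=st("hover")
manip.move_l([*c,.093],q,vel=.08,stop_force=10)
for dx,dy in((0,0),(0,-.002),(0,.002),(.002,0),(-.002,0),(.002,.002),(-.002,-.002),(.002,-.002),(-.002,.002),(0,-.004),(0,.004),(.004,0),(-.004,0)):
    z=manip.get_state()["tool_pos"][2]
    manip.move_l([c[0]+dx,c[1]+dy,max(z+.001,.086)],vel=.03)
    h=manip.move_l([c[0]+dx,c[1]+dy,.059],vel=.03,stop_force=12); g=st(f"{dx},{dy},{h}")
    if g["tool_pos"][2]<.075: break
d=manip.get_image("side"); crop(d,200,120,320,220,5,"p12.png")
E
```

```text
[0.46558765 0.24401307]
hover t82.9 p [0.4657 0.2424 0.14  ] f [-0.7  0.7 -1.2] gap 0.0231 ff 108.2
0,0,False t85.2 p [0.4656 0.2431 0.0592] f [ 6.3  0.6 -0.9] gap 0.0227 ff 108.1
```

View pics/p12.png

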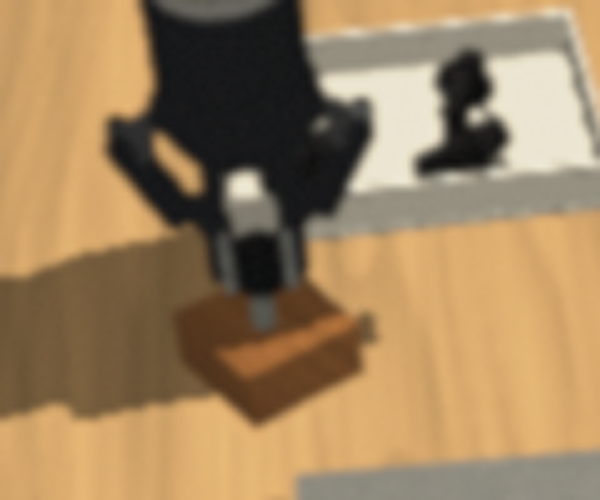

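I've now viewed 17 pictures, over the 14 limit, so I won't view any more and will check by numbers. The pin is in its hole; I'll seat it, release, retreat, and compare the knob, arm and plugs with the start.

```bash
python3 - <<'E'
from h import *
p=manip.get_state()["tool_pos"]
print(manip.move_l(p-[0,0,.006],vel=.02,stop_force=15)); st("seat")
manip.move_gripper(.055); p=manip.get_state()["tool_pos"]; manip.move_l(p+[0,0,.09],vel=.1)
manip.move_j([-1.397,.351,1.652,0,1.139,-.085]); manip.wait(.5); st("home")
def blob(d,box,thr=50):
    x0,y0,x1,y1=box; m=cv2.inRange(d["color"][y0:y1,x0:x1],(0,0,0),(thr,)*3)
    c=max(cv2.findContours(m,0,1)[0],key=cv2.contourArea); (x,y),sz,_=cv2.minAreaRect(c); return np.array([x+x0,y+y0]),sz
t=manip.get_image("top"); s=manip.get_image("side")
print("knob (was 202.5,297.5 / 251.5,172.5)",blob(t,(190,285,220,312)),blob(s,(240,160,262,186)))
m=cv2.inRange(cv2.cvtColor(t["color"],40),(0,0,165),(180,70,255)); k=np.zeros_like(m);k[240:275,275:450]=m[240:275,275:450]
print("arm (was 345.5,254.6 ang .9)",cv2.minAreaRect(max(cv2.findContours(k,0,1)[0],key=cv2.contourArea)))
tray(); m=cv2.inRange(t["color"][222:302,102:160],(0,0,0),(60,60,60)); print("plugs in tray",[cv2.contourArea(c) for c in cv2.findContours(m,0,1)[0] if cv2.contourArea(c)>30])
old=cv2.imread("pics/top0.png"); df=cv2.absdiff(old,t["color"]).max(2)
for n,(x0,y0,x1,y1) in dict(mug=(170,150,230,205),stapler=(478,240,510,310),deckfar=(265,200,445,250)).items(): print(n,(df[y0:y1,x0:x1]>40).sum())
E
```

```text
True
seat t85.4 p [0.4659 0.2433 0.0585] f [-1.4 -0.1  7.5] gap 0.0233 ff 109.9
home t90.4 p [ 0.1406 -0.5316  0.231 ] f [-0.  -0.   0.8] gap 0.0551 ff 0.0
knob (was 202.5,297.5 / 251.5,172.5) (array([204.00000191, 295.5       ]), (12.020814895629883, 10.60660171508789)) (array([253. , 172.5]), (11.0, 6.0))
arm (was 345.5,254.6 ang .9) ((345.4979248046875, 254.63279724121094), (113.06432342529297, 4.686927795410156), 0.8951737284660339)
tray [0.5479 0.4401] sides 0.228 0.168 yaw -0.002
plugs in tray [169.0, 170.5, 154.0, 162.0]
mug 0
stapler 0
deckfar 0
```

```bash
python3 - <<'E'
from h import *
t=manip.get_image("top"); s=manip.get_image("side")
for a,b in(((202.5,297.5),(251.5,172.5)),((204,295.5),(253,172.5))): print(tri(t,a,s,b))
E
```

```text
[0.46562762 0.24580445 0.0668649 ]
[0.46992712 0.24198866 0.06948982]
```

That leaves about 2 mm of doubt about the seating height. I'll press on the knob with closed fingers to measure it (84 mm if fully down).

```bash
python3 - <<'E'
from h import *
manip.move_gripper(0,squeeze=30)
manip.move_ptp([.468,.243,.13],down(YAW)); manip.move_l([.468,.243,.10],vel=.08)
print(manip.move_l([.468,.243,.078],vel=.015,stop_force=8)); s=st("touch")
manip.move_l(s["tool_pos"]+[0,0,.08],vel=.08); manip.move_j([-1.397,.351,1.652,0,1.139,-.085]); manip.wait(.5)
t=manip.get_image("top"); m=cv2.inRange(t["color"][285:312,190:220],(0,0,0),(50,)*3); print(cv2.minAreaRect(max(cv2.findContours(m,0,1)[0],key=cv2.contourArea)))
E
```

```text
True
touch t95.7 p [0.4686 0.2433 0.0845] f [-0.7 -0.2  7.8] gap -0.0001 ff 3.4
((13.750000953674316, 10.25), (11.31370735168457, 10.60660171508789), 45.0)
```

The knob top is at 84.5 mm, so the pin is fully down. Handing in.

```bash
python3 -c "
from cell import manip
print(manip.close_job())"
```

```text
the job is handed in; nothing more can be done
None
```

Job handed in after about 98 s on the robot's clock: all four plugs are in the tray, the arm has sprung back, the pin is fully down in its stand (knob top touched at 84.5 mm), and the mug and stapler are unmoved, but I viewed 17 pictures against the limit of 14.

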